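# Set a valve handwheel to its rear mark and pin it

### The job

Turn the valve's handwheel until the pointer on its rim stands at the far side, between the two upright index posts behind the wheel. Then take the locking pin from its stand and push it down through the hole in the wheel's ear and the slot of the lock plate below until its collar sits flush on the ear, and let go. The slot is seldom exactly under the hole, so feel for it gently (never more than 25 N between pin and valve), and leave the other things on the bench where they are.

Things in the scene. Friction and masses are not known exactly. Their poses are not given: they have to be found in the camera images.
- valve: Bench valve fixed to the worktop: grey foot 150 x 120 mm, steel block, handwheel on top. Origin on the worktop under the wheel's axis; z up, x from the axis towards the index posts, y towards the lock plate. The wheel is a dark four-spoked ring 104 mm across, top at z = 56 mm; it turns about this z with a steady friction of 0.3 N m and stays where it is left.
- mark (a point): The rear mark: point midway between the two index posts at pointer height, on the valve's x axis, 88 mm from the wheel's axis, 51 mm above the worktop. The posts are thin dark rods 4 mm thick and 66 mm high, 30 mm clear between them.
- pointer_tip (a point): Tip of the pointer, a flat steel finger 6 mm wide on the wheel's rim, 77 mm from the wheel's axis, 51 mm above the worktop; at the mark it lies on the valve's +x axis. At the start the wheel stands 40 to 110 degrees anticlockwise (seen from above) of the mark.
- crank_mid (a point): Middle of the wheel's crank knob, an upright black round knob 18 mm across, 60 to 96 mm above the worktop, fixed on the rim 47 mm from the wheel's axis, opposite the pointer. The point is 78 mm above the worktop.
- ear_hole (a point): Centre of the mouth of the round 14 mm hole in the wheel's ear, 56 mm above the worktop. The ear is a steel plate 34 x 34 x 10 mm on the rim, its hole 68 mm from the wheel's axis, 90 degrees anticlockwise of the pointer. A pin in the hole takes the wheel along when pushed sideways (about 5 N).
- plate_nominal (a point): Nominal centre of the lock plate's top, on the valve at x = 0, y = 68 mm, 42 mm above the worktop, 4 mm under the ear. The plate is an aluminium bar 84 x 34 x 12 mm with a slot right through it, 14 mm wide along the valve's x and 20 mm long along its y. It is screwed fast off this point along the valve's x by 2.5 to 7 mm, which way is not told, and the wheel must follow.
- pin_mid (a point): Middle of the locking pin, which stands upright in its stand: on its axis, 36 mm above the tip, where knob meets collar. Below are a collar 26 mm across and 4 mm thick and a steel shank 12 mm across, 32 mm long with a blunt tip (0.7 mm chamfer); above is a black round knob 18 mm across, 36 mm high. Height over the worktop: 48 mm in the stand, 60 mm fully home, about 78 mm when the lock plate stops it. Under 0.12 kg.
- pin_stand: Fixed grey plastic block 56 x 56 x 44 mm on a 76 mm square foot, origin under its centre on the worktop, with a 15 mm hole in its top that holds the pin.
- tube50_0: Bystander: 50 ml tube with blue cap, 34 mm across, 112 mm high, standing; origin at the foot.
- beaker_0: Bystander: small glass beaker, 54 mm across, 70 mm high; origin at the foot.
- timer: Bystander: small timer lying flat, 66 x 62 x 18 mm; origin under its centre.
- tape: Bystander: roll of tape lying flat, 96 mm across, 25 mm high; origin under its centre.
- pen: Bystander: pen lying on the bench, 145 mm long; origin under its centre.
- petri_stack: Bystander: stack of dishes 62 mm across, 42 mm high; origin under its centre.
- pin: The locking pin itself, described above; origin at its tip, z up along the pin.

How it is judged:
On the way, in this order (a step that is already met when the one before it is completed fails the run):
1. the pointer stands at the rear mark between the posts while the pin is still in its stand (y of pointer_tip in the frame of valve between -0.012 and 0.012 m and x of pointer_tip in the frame of valve above 0.05 m and horizontal distance between pin_mid and pin_stand below 0.02 m and height (world z) of pin_mid below 0.055 m), for 0.2 s.
2. the pin is fully home through ear and lock plate (y of pointer_tip in the frame of valve between -0.012 and 0.012 m and x of pointer_tip in the frame of valve above 0.05 m and z of pin_mid in the frame of valve between 0.057 and 0.0625 m and horizontal distance between pin_mid and ear_hole below 0.004 m and angle between pin_mid's own z axis and vertical below 0.12 rad), for 0.2 s.
At the end, for the whole second after the job is handed in: The pointer tip is at the far side within 12 mm of the line midway between the two index posts; the locking pin is upright (within 7 degrees) in the ear's hole (within 4 mm), through the slot of the lock plate, its collar flush on the ear (within 2.5 mm), released (all of step 2 and linear speed of pin below 0.02 m/s); the robot touches nothing.
It fails at once if the pin is pressed against the valve, wheel or lock plate with more than 25 N (contact force between pin and valve above 25 N).
It fails at once if a bystander (tube, beaker, timer, tape roll, pen or dish stack) is moved by more than 30 mm (distance of any of tube50_0, beaker_0, timer, tape, pen, petri_stack from where it was at the start of the episode above 0.03 m).
It also fails if it takes over 72 s, if anything falls off the work surface, if the arm or the gripper's body presses on something with over 40 N, if the wrist force passes 120 N, or if a joint passes its speed limit or range.

### The arm

A 7-joint arm with a two-finger parallel gripper is mounted at the origin on a cart in front of the work surface, level with it; the furniture and walls round the work are solid. World frame = base frame: x ahead of the robot, y to its left, z up, the work surface at z = 0. Lengths are in m, angles in rad, forces in N, time in s.
With the tool pointing down it reaches from about 0.4 to 0.85 m from the base axis. Payload 6.9 kg.
Tool frame: the origin (TCP) lies midway between the tips of the shut fingers; the grasp point (between the pads) lies behind it (ctrl.pinch_z is the z of the grasp point in the tool frame, in m); z points along the fingers, y is the direction in which the jaws open and shut (so a half turn about z gives the same grasp; the last joint's range is limited). The gripper opens to 85 mm and grips with 20 to 120 N. Pads are 22 mm wide; open, the fingers measure 114 mm over their backs; the gripper's body (76 mm by 85 mm) begins 54 mm behind the grasp point. The pads swing forward as they close: fully open they stand 13 mm farther back than shut.
Start: joints at [-1.022, 0.507, -0.238, 1.5, 0.126, 1.149, -0.155], TCP at [0.268, 0.564, 0.231] pointing down, gripper open.
Joint ranges: [-3.08, 3.08], [-0.24, 2.05], [-1.43, 1.35], [0, 2.5], [-1.52, 4.66], [0.17, 1.96], [-2.89, 2.89]. Speed limits (rad/s): [2.39, 2.39, 3.14, 3.14, 3.14, 3.14, 3.14].

### API

Orientations are given as a unit quaternion [w, x, y, z].
In Python, from station import ctrl, get_state, vision, ticket, models gives the robot as it stands. Calls block until the motion is done:
- ctrl.movep(position, orientation): joint-space move of the TCP to a pose.
- ctrl.movel(position, frame=None, max_speed=0.15): straight line of the TCP; frame=None keeps the orientation; max_speed is the mean speed in m/s.
- ctrl.set_joints(angles): joint-space move.
- ctrl.ungrasp() and ctrl.close_gripper(force=None): open the fingers fully, or close them until they stop; force is the grip in N (None keeps the last).
- ctrl.pause(seconds).
- ctrl.ik(position, orientation): joint angles nearest the present ones, or None.
- get_state(): the state.
- vision.grab_frame(name): name is "scene" or "top" or "wrist"; returns (picture, depth): 384x512x3 uint8, blue, green, red; 384x512 float32, m along the optical axis (not along the pixel's ray), 0 where there is no reading.
- vision.camera_info(name): a dict with "mtx" (3x3 intrinsics, pixels), "dist_coeffs" ([k1, k2, p1, p2, k3] as OpenCV has them; the pictures are not rectified), "R" (3x3) and "t" (3): a world point X has camera coordinates R X + t; the wrist camera has in their place "hand_eye" (4x4, takes a point from camera to tool coordinates, whose origin is the TCP and whose axes are the flange's). Camera axes: x right, y down, z forward; pixel columns grow to the right and rows downward; lengths in m; the calibration is good to about 2 mm. A picture is of the moment at which its call begins: read the wrist's pose just before it. camera_info takes no time and is no camera call.
A pose or a line that the arm cannot do raises ctrl.Unreachable and nothing moves.
- ticket.close_job(): hands the job in, once; it reports no verdict.
Trained networks look in the newest picture that a camera, given by its name, has taken for a name from the list of things; names that differ only in an ending like _2 or _b are one class to them, and where a whole thing is asked for, a point or a joint stands for the part that bears it (a point fixed in the world has none). Each returns a list of dicts, best first, with "p" (0 to 1); they miss things now and then, are a little off and sometimes report something else, mostly with a low value. They report only what shows in the picture. A call takes as long as a camera call.
- models.recognise(camera, target): "point" ([column, row] in pixels, amid what is visible of it).
- models.masks_of(camera, target): "mask" (384x512 bool, what is visible of it) and "point" ([column, row] in pixels, amid what is visible of it).
The state is a dict: "time": time; "qpos": joint angles; "qd": joint speeds; "tau": joint torques, N m; "tcp_pos": TCP position; "eef_rot": TCP orientation; "contact_force": force on the tool from outside, world axes, zero at the start; "wrist_torque": the same for the moment, N m; "width": finger opening in m.
Only numpy, scipy, OpenCV 4.12 (cv2) and the standard library are available. Lean on these libraries where they do the work, as an engineer would, in place of code of your own. Each camera call takes 0.05 s, during which the arm holds its last target. There are 200 camera calls.

## Working session

There is one attempt and no reset: what is moved stays moved. The work goes in short steps, each a Python script; the robot and the scene stay as the last script left them, time stands still between calls to the robot, and variables do not carry over. Pictures are saved under pics/ and viewed, on a budget of 10 in all, crops included, one or two more only if the job needs it, and the job is handed in when it is done.

```bash
ls; mkdir -p pics
cat > h.py <<'E'
import numpy as np, cv2
from station import ctrl, get_state, vision, ticket, models
def ray(cam,pt):
    c=vision.camera_info(cam); 
    n=cv2.undistortPoints(np.array([[pt]],float),np.array(c["mtx"]),np.array(c["dist_coeffs"]))[0,0]
    d=np.array([n[0],n[1],1.])
    if "R" in c:
        R=np.array(c["R"]);t=np.array(c["t"]); return -R.T@t, R.T@d
    H=np.array(c["hand_eye"]); s=get_state(); w=rot(s["eef_rot"])
    return w@H[:3,3]+np.array(s["tcp_pos"]), w@H[:3,:3]@d
def rot(q):
    from scipy.spatial.transform import Rotation as R
    return R.from_quat([q[1],q[2],q[3],q[0]]).as_matrix()
def atz(cam,pt,z):
    o,d=ray(cam,pt); return o+d*(z-o[2])/d[2]
def proj(cam,X):
    c=vision.camera_info(cam)
    if "R" in c: R=np.array(c["R"]);t=np.array(c["t"])
    else:
        H=np.array(c["hand_eye"]);s=get_state();T=np.eye(4);T[:3,:3]=rot(s["eef_rot"]);T[:3,3]=s["tcp_pos"]
        M=np.linalg.inv(T@H);R=M[:3,:3];t=M[:3,3]
    return cv2.projectPoints(np.array(X,float).reshape(-1,3),cv2.Rodrigues(R)[0],t,np.array(c["mtx"]),np.array(c["dist_coeffs"]))[0][:,0]
E
python3 - <<'E'
from h import *
np.set_printoptions(precision=4,suppress=True)
Z=dict(pointer_tip=.051,crank_mid=.078,ear_hole=.056,plate_nominal=.042,pin_mid=.048,mark=.051,valve=.04,pin_stand=.03)
for cam in("top","scene"):
    p,d=vision.grab_frame(cam); cv2.imwrite(f"pics/{cam}0.png",p)
    c=vision.camera_info(cam); print(cam,-np.array(c["R"]).T@np.array(c["t"]))
    for k,z in Z.items():
        for r in models.recognise(cam,k)[:2]: print(k,r["p"],r["point"],atz(cam,r["point"],z))
s=get_state();print(s,ctrl.pinch_z)
E
```

```text
pics
top [ 0.4414 -0.0036  1.2191]
pointer_tip 0.7 [271.2, 212.0] [ 0.5297 -0.0554  0.051 ]
pointer_tip 0.31 [271.5, 205.8] [ 0.5464 -0.0566  0.051 ]
crank_mid 0.6 [266.8, 211.2] [ 0.53   -0.0427  0.078 ]
ear_hole 0.66 [271.6, 213.6] [ 0.5251 -0.0561  0.056 ]
plate_nominal 0.84 [274.1, 209.8] [ 0.5362 -0.0638  0.042 ]
pin_mid 0.54 [142.6, 220.6] [0.5128 0.2919 0.048 ]
mark 0.61 [273.5, 205.8] [ 0.5463 -0.062   0.051 ]
mark 0.2 [141.0, 220.4] [0.5132 0.2955 0.051 ]
valve 0.89 [268.8, 208.3] [ 0.5407 -0.0496  0.04  ]
pin_stand 0.72 [273.7, 209.5] [ 0.538  -0.0633  0.03  ]
pin_stand 0.59 [146.1, 225.0] [0.5017 0.2866 0.03  ]
scene [-0.0643 -0.7756  0.5096]
pointer_tip 0.8 [259.6, 212.4] [ 0.5274 -0.0648  0.051 ]
crank_mid 0.75 [261.7, 212.8] [ 0.4953 -0.1122  0.078 ]
ear_hole 0.69 [261.3, 209.3] [ 0.5377 -0.0602  0.056 ]
plate_nominal 0.77 [260.9, 218.5] [ 0.5168 -0.0831  0.042 ]
pin_mid 0.51 [191.9, 179.7] [0.5164 0.3006 0.048 ]
mark 0.96 [260.8, 218.9] [ 0.5039 -0.0981  0.051 ]
valve 0.95 [261.7, 220.9] [ 0.5115 -0.0929  0.04  ]
pin_stand 0.69 [195.6, 192.5] [0.4868 0.2275 0.03  ]
{'time': 0.9, 'qpos': array([-1.0215,  0.5074, -0.2376,  1.5002,  0.1257,  1.1489, -0.1548]), 'qd': array([-0.0011, -0.0002,  0.0012, -0.0022, -0.0006, -0.    , -0.0017]), 'tau': array([ -0.    , -62.0346,  -2.1847, -24.9958,   0.014 ,   0.0023,
         0.    ]), 'tcp_pos': array([0.2683, 0.5644, 0.2313]), 'eef_rot': array([-0.    ,  0.2201,  0.9755,  0.    ]), 'contact_force': array([-0.2256, -0.7557, -0.6895]), 'wrist_torque': array([ 0.0348, -0.0327,  0.023 ]), 'width': 0.08562247154239574} -0.0187
```

Run:
```python
import cv2,numpy as np
t=cv2.imread('pics/top0.png');s=cv2.imread('pics/scene0.png')
a=cv2.resize(t[110:290,100:340],None,fx=3.3,fy=3.3,interpolation=cv2.INTER_CUBIC)
cv2.imwrite('pics/a.png',a)
```

```text
(no output)
```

View pics/a.png

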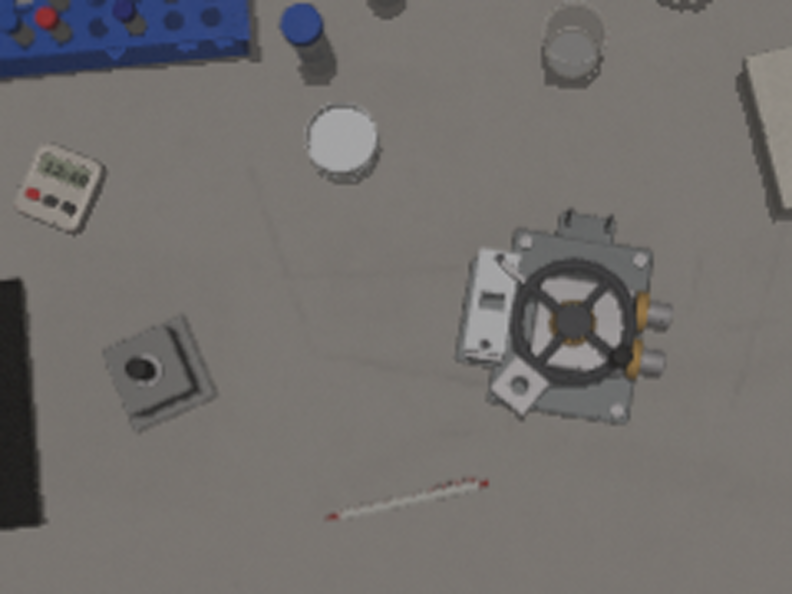

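View pics/scene0.png

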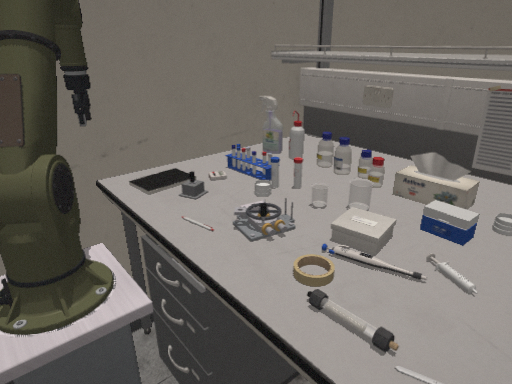

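Run:
```python
from h import *
np.set_printoptions(precision=4,suppress=True)
f=lambda x,y:(100+x/3.3,110+y/3.3)
for n,x,y,z in [("axis",574,322,.056),("postL",570,211,.066),("postR",610,218,.066),("knob",625,354,.096),("ear",519,385,.056),("ptr",503,262,.051),("slot",490,300,.042),("stand",160,372,.022),("pin",142,370,.06),("f1",525,240,.01),("f2",642,260,.01),("f3",616,411,.01)]:
    print(n,atz("top",f(x,y),z))
print(vision.camera_info("wrist"))
from scipy.spatial.transform import Rotation as R
# tool down, tool y along world-angle
for a in (0,90,-90):
    q=(R.from_euler('z',a,degrees=True)*R.from_quat([1,0,0,0])).as_quat();q=[q[3],*q[:3]]
    for p in ([.52,-.06,.3],[.5,.29,.3],[.52,-.06,.08]):print(a,p,ctrl.ik(p,q))
```

```text
axis [ 0.5411 -0.0628  0.056 ]
postL [ 0.6306 -0.0612  0.066 ]
postR [ 0.6243 -0.0936  0.066 ]
knob [ 0.5118 -0.1     0.096 ]
ear [ 0.4909 -0.0172  0.056 ]
ptr [ 0.5918 -0.0061  0.051 ]
slot [0.5617 0.0051 0.042 ]
stand [0.5082 0.282  0.022 ]
pin [0.5079 0.2876 0.06  ]
f1 [ 0.6156 -0.0252  0.01  ]
f2 [ 0.5966 -0.124   0.01  ]
f3 [ 0.4696 -0.0985  0.01  ]
{'mtx': array([[287.9187,   0.    , 250.3591],
       [  0.    , 287.9187, 191.182 ],
       [  0.    ,   0.    ,   1.    ]]), 'dist_coeffs': array([-0.0398,  0.    ,  0.    ,  0.    ,  0.    ]), 'hand_eye': array([[-0.0008, -0.9513, -0.3082,  0.078 ],
       [ 1.    , -0.0005, -0.0008, -0.0001],
       [ 0.0006, -0.3082,  0.9513, -0.143 ],
       [ 0.    ,  0.    ,  0.    ,  1.    ]])}
0 [0.52, -0.06, 0.3] [-0.3282  0.3314  0.562   1.6529 -0.1863  1.2111 -1.2957]
0 [0.5, 0.29, 0.3] [-0.8744  0.4143  0.4772  1.516  -0.1955  1.2589 -1.9424]
0 [0.52, -0.06, 0.08] [-0.2437  0.576   0.4755  1.9659 -0.4013  0.6923 -1.0912]
90 [0.52, -0.06, 0.3] [-0.1963  0.309   0.3683  1.6514 -0.1176  1.2031  0.1984]
90 [0.5, 0.29, 0.3] [-0.6203  0.3828  0.0795  1.5126 -0.0313  1.2474 -0.5366]
90 [0.52, -0.06, 0.08] [-0.0724  0.539   0.2097  1.9638 -0.1761  0.656   0.2482]
-90 [0.52, -0.06, 0.3] [-0.6464  0.4934  1.153   1.6561 -0.4658  1.301  -2.5509]
-90 [0.5, 0.29, 0.3] [-0.1275  0.4405 -0.6949  1.5059  0.2873  1.2993  2.289 ]
-90 [0.52, -0.06, 0.08] [ 0.4442  0.5778 -0.569   1.9572  0.4543  0.735   2.7464]
```

```bash
cat >> h.py <<'E'
from scipy.spatial.transform import Rotation as Ro
def quat(a):
    q=(Ro.from_euler('z',a,degrees=True)*Ro.from_quat([1,0,0,0])).as_quat();return [q[3],*q[:3]]
def look(name,scale=None):
    p,d=vision.grab_frame("wrist"); cv2.imwrite(f"pics/{name}.png",p); np.save(f"pics/{name}.npy",d); return p,d
E
python3 - <<'E'
from h import *
ctrl.movep([.50,.2,.25],quat(79.3))
ctrl.movep([.55,-.02,.17],quat(79.3)); ctrl.pause(.3)
p,d=look("w1"); s=get_state(); print(s["time"],s["tcp_pos"],s["eef_rot"])
print(proj("wrist",[[.5411,-.0628,.056],[.5617,.0051,.042],[.5118,-.1,.096]]))
cv2.imwrite("pics/w1b.png",cv2.resize(p,(800,600),interpolation=cv2.INTER_CUBIC))
E
```

```text
3.7917 [ 0.55011338 -0.01905053  0.17027228] [6.12973344e-05 7.69464108e-01 6.38690002e-01 2.51561483e-04]
[[248.64845381 229.71421888]
 [256.66008216 155.99302874]
 [224.13169112 291.3823924 ]]
```

View pics/w1b.png

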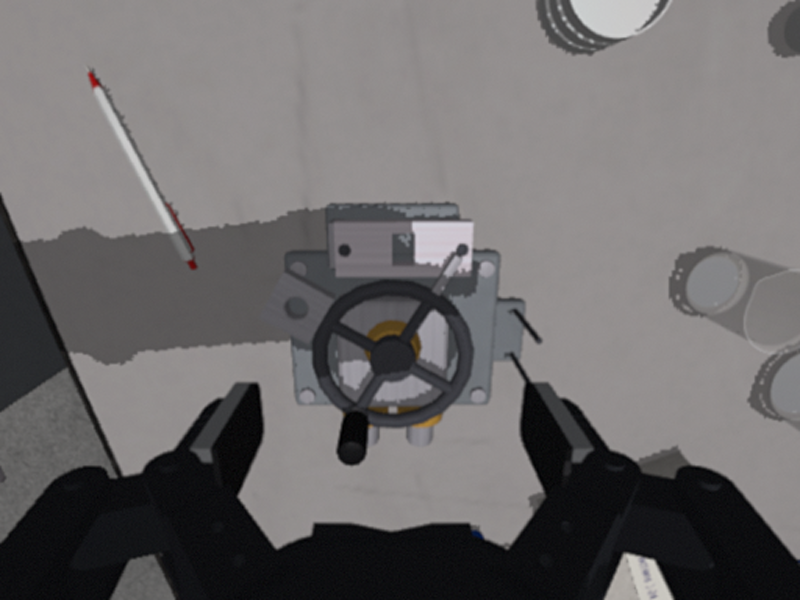

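Run:
```python
from h import *
np.set_printoptions(precision=4,suppress=True)
W=lambda x,y,z:atz("wrist",(x/1.5625,y/1.5625),z)
ax=W(392,354,.056)
b={n:W(x,y,z) for n,x,y,z in [("slot",403,249,.042),("ear",296,307,.056),("ptr",464,247,.051),("knobtop",351,456,.096),("c1",299,262,.01),("c2",487,269,.01),("c3",308,397,.01),("c4",478,397,.01),("pl1",345,250,.042),("pl2",462,250,.042),("post",540,341,.066)]}
print(ax)
for k,v in b.items():
    r=v-ax; print(k,v,"r",np.hypot(*r[:2]),np.degrees(np.arctan2(r[1],r[0])))
r=b["pl2"]-b["pl1"];print(np.degrees(np.arctan2(r[1],r[0])),np.hypot(*r[:2]))
r=b["c4"]-b["c3"];print(np.degrees(np.arctan2(r[1],r[0])),np.hypot(*r[:2]))
r=b["c2"]-b["c1"];print(np.degrees(np.arctan2(r[1],r[0])),np.hypot(*r[:2]))
u=np.radians(-10.7);u=np.array([np.cos(u),np.sin(u)]);v=np.array([-u[1],u[0]]);
for k in b: r=(b[k]-ax)[:2];print(k,r@u,r@v)
```

```text
[ 0.5439 -0.0599  0.056 ]
slot [0.5623 0.0017 0.042 ] r 0.06423181567050035 73.33432294993399
ear [ 0.4925 -0.0185  0.056 ] r 0.06599564608114297 141.18770093482868
ptr [ 0.5981 -0.0019  0.051 ] r 0.07935954646546335 46.89506325541571
knobtop [ 0.5121 -0.1006  0.096 ] r 0.051611902690625454 -127.94667744432796
c1 [ 0.4896 -0.0006  0.01  ] r 0.08033874062566079 132.4799881599101
c2 [ 0.6168 -0.0296  0.01  ] r 0.0789748313821478 22.515982137744995
c3 [ 0.4702 -0.1046  0.01  ] r 0.08624046656670656 -148.75109451417805
c4 [ 0.598  -0.1287  0.01  ] r 0.08757852399085088 -51.79376995225479
pl1 [0.5273 0.0076 0.042 ] r 0.06952309802225173 103.8329884913438
pl2 [ 0.5978 -0.0056  0.042 ] r 0.07646699184933373 45.198150208311354
post [ 0.6334 -0.0634  0.066 ] r 0.08957925620518781 -2.2903213380194978
-10.643149458554769 0.07173963551083778
-10.662938271931331 0.1301428479874865
-12.845705098734314 0.1304756765538656
slot 0.006675784596985559 0.06388395764465274
ear -0.058209858483701964 0.031097229409946983
ptr 0.0425287446319718 0.06700181710396043
knobtop -0.023629083127746017 -0.04588523651337824
c1 -0.06431293732830277 0.04814726718644579
c2 0.06607125554988959 0.043262144906371196
c3 -0.0641405914420353 -0.057648960121663435
c4 0.06600222931866624 -0.057564777332864206
pl1 -0.0288671785307671 0.06324671661267833
pl2 0.04287242166556918 0.06331789875711058
post 0.08861606795904288 0.01310097865630555
```

Run:
```python
from h import *
np.set_printoptions(precision=4,suppress=True)
ax=np.array([.542,-.0625]); k=np.array([.512,-.1003])
r=.047
ctrl.movep([*k,.15],quat(51.3)); ctrl.movel([*k,.066],max_speed=.1)
s=get_state();print(s["time"],s["tcp_pos"],s["contact_force"])
ctrl.close_gripper(25)
s=get_state();print(s["time"],s["tcp_pos"],s["contact_force"],s["width"])
th0=np.arctan2(*(k-ax)[::-1]);print(np.degrees(th0))
th1=np.radians(-195.7)
for t in np.linspace(th0,th1,8)[1:]:
    p=ax+r*np.array([np.cos(t),np.sin(t)])
    ctrl.movel([*p,.066],frame=quat(180+np.degrees(t)),max_speed=.06)
    s=get_state();print(s["time"],np.degrees(t),s["tcp_pos"]-[*p,.066],s["contact_force"],s["width"])
```

```text
5.2333 [ 0.5125 -0.1003  0.0665] [ 1.1468 -0.255  -0.0264]
5.8583 [ 0.5116 -0.1001  0.0662] [-2.6026  1.3076  5.0505] 0.017226482861895626
-128.43730149106256
6.175 -138.04625842091076 [-0.0004 -0.0009  0.0002] [-3.3845 -3.1454  5.8538] 0.01722277533894392
6.4917 -147.655215350759 [-0.0001 -0.001   0.0002] [-3.0327 -4.3063  5.59  ] 0.017215141013301242
6.8083 -157.26417228060717 [-0.0001 -0.0007  0.0001] [-2.7721 -3.6664  4.6062] 0.01681379413599123
7.125 -166.87312921045537 [-0.0002 -0.0005  0.0001] [-4.2147 -2.9751  6.0495] 0.01708492187733697
7.4417 -176.4820861403036 [ 0.0001 -0.0003  0.0001] [-2.4576 -2.2483  4.8291] 0.017368782449487592
7.7583 -186.09104307015178 [ 0.0002 -0.0001  0.0001] [-2.2775 -0.6123  5.6738] 0.017122520079607545
8.075 -195.7 [0.0003 0.0001 0.0001] [-1.9149 -0.2262  6.5007] 0.01711469361602512
```

Run:
```python
from h import *
np.set_printoptions(precision=4,suppress=True)
ctrl.ungrasp(); p=get_state()["tcp_pos"]; ctrl.movel([p[0],p[1],.14],max_speed=.12)
y=np.radians(-10.7);u=np.array([np.cos(y),np.sin(y)]);v=np.array([-u[1],u[0]])
e=np.array([.542,-.0625])+.006*u+.068*v
t=e-.078*v
ctrl.movep([*t,.125],quat(79.3)); ctrl.pause(.3)
p,d=look("w2"); s=get_state(); print(s["time"],s["tcp_pos"],e,proj("wrist",[[*e,.056],[.542,-.0625,.056]]))
a,b=proj("wrist",[[*e,.056]])[0].astype(int)
c=p[max(0,b-60):b+130,a-130:a+124]
print(a-130,max(0,b-60));cv2.imwrite("pics/w2b.png",cv2.resize(c,None,fx=3.1,fy=3.1,interpolation=cv2.INTER_CUBIC))
```

```text
11.0833 [ 0.546  -0.0733  0.125 ] [0.5605 0.0032] [[249.1118  99.2965]
 [241.5427 191.1684]]
119 39
```

View pics/w2b.png

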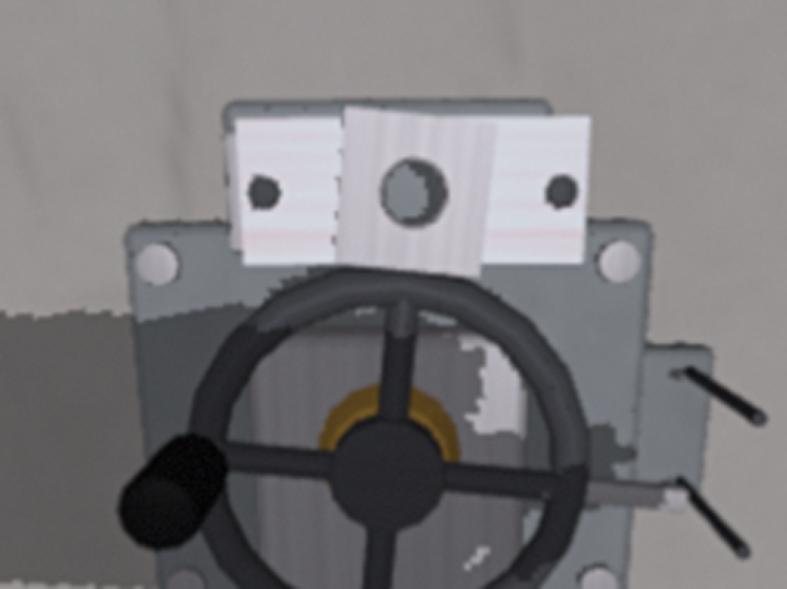

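Run:
```python
from h import *
np.set_printoptions(precision=4,suppress=True)
print("hole",atz("wrist",(119+414/3.1,39+192/3.1),.056),"axis",atz("wrist",(119+387/3.1,39+473/3.1),.056),"mid screws",atz("wrist",(119+413/3.1,39+191.5/3.1),.042))
y=np.radians(-10.7);u=np.array([np.cos(y),np.sin(y)]);v=np.array([-u[1],u[0]])
t=np.array([.509,.2865])-.078*v
p=get_state()["tcp_pos"];ctrl.movel([*p[:2],.18],max_speed=.2)
ctrl.movep([*t,.18],quat(79.3));ctrl.movel([*t,.125]); ctrl.pause(.3)
p,d=look("w3"); s=get_state(); print(s["time"],s["tcp_pos"])
a,b=proj("wrist",[[.509,.2865,.056]])[0].astype(int)
a0,b0=a-70,max(0,b-70);c=p[b0:b+70,a0:a+70]
print(a0,b0,proj("wrist",[[.509,.2865,.048],[.509,.2865,.084]]));cv2.imwrite("pics/w3b.png",cv2.resize(c,None,fx=4,fy=4,interpolation=cv2.INTER_CUBIC))
```

```text
hole [0.5627 0.0017 0.056 ] axis [ 0.5437 -0.0632  0.056 ] mid screws [0.5625 0.0017 0.042 ]
13.4833 [0.4948 0.21   0.1256]
178 29 [[248.6517  99.3858]
 [248.3514  99.6007]]
```

View pics/w3b.png

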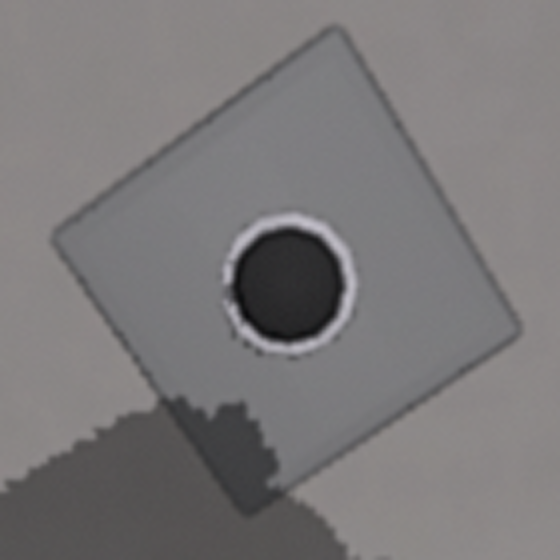

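Run:
```python
from h import *
np.set_printoptions(precision=4,suppress=True)
y=np.radians(-10.7);u=np.array([np.cos(y),np.sin(y)]);v=np.array([-u[1],u[0]])
P=atz("wrist",(250.7,99.8),.048); print("pin wrist",P, "knobtop",atz("wrist",(250.0,100.),.084))
g=P[:2]-.0012*u
s=get_state();p=s["tcp_pos"];ctrl.movel([*p[:2],.16],max_speed=.2)
ctrl.movep([*g,.13],quat(79.3)); ctrl.movel([*g,.054],max_speed=.1); ctrl.pause(.2)
s=get_state();print(s["time"],s["tcp_pos"],s["contact_force"])
ctrl.close_gripper(40); ctrl.pause(.2)
s=get_state();print(s["time"],s["tcp_pos"],s["contact_force"],s["wrist_torque"],s["width"])
d=s["tcp_pos"][:2]-g; print("shift u,v",d@u,d@v)
ctrl.movel([*g,.14],max_speed=.1);ctrl.pause(.3)
s=get_state();print(s["time"],s["tcp_pos"],s["contact_force"],s["wrist_torque"],s["width"])
p,_=look("w4")
T=s["tcp_pos"]+np.array([0,0,0.])
q=proj("wrist",[T+[0,0,dz] for dz in (-.006,-.006-.004,-.042)]);print("collar top/bot/tip",q)
a,b=q[1].astype(int);a0,b0=a-80,b-70
print(a0,b0);cv2.imwrite("pics/w4b.png",cv2.resize(p[b0:b+70,a0:a+80],None,fx=4,fy=4,interpolation=cv2.INTER_CUBIC))
```

```text
pin wrist [0.5104 0.2859 0.048 ] knobtop [0.5099 0.2861 0.084 ]
15.3417 [0.5096 0.2864 0.0547] [ 0.1586 -0.0228 -0.6884]
16.175 [0.5093 0.2862 0.0541] [-0.716  -0.4254  2.2515] [-0.0592  0.151  -0.0255] 0.01688215002959408
shift u,v 1.8750052956434554e-05 1.186298993821566e-05
17.4833 [0.5091 0.2861 0.1396] [ 0.4529 -0.5305 -0.1439] [ 0.0281  0.0055 -0.0261] 0.016842164398573806
collar top/bot/tip [[248.7043 241.0141]
 [248.7463 237.8117]
 [249.025  216.5397]]
168 167
```

View pics/w4b.png

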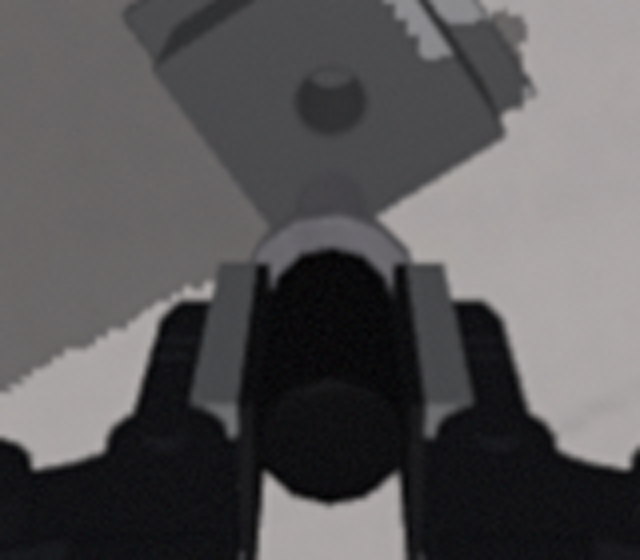

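```bash
cat > ins.py <<'E'
from h import *
np.set_printoptions(precision=4,suppress=True)
y=np.radians(-10.7);u=np.array([np.cos(y),np.sin(y)]);v=np.array([-u[1],u[0]])
def F(n=3):
    f=[]
    for _ in range(n): f.append(get_state()["contact_force"]); ctrl.pause(.03)
    return np.mean(f,0)
def down(xy,z0,z1,F0,lim=5,step=.0012,lat=6):
    z=z0
    while z>z1+1e-6:
        z=max(z-step,z1); ctrl.movel([*xy,z],max_speed=.03); f=F(2)-F0
        if f[2]>lim or np.hypot(*f[:2])>lat: return z,f
    return z,f
E
python3 - <<'E'
from ins import *
print("standhole u",[ (atz("wrist",(250.75,192),.044)[:2]-get_state()["tcp_pos"][:2])@w for w in (u,v)])
H=np.array([.5627,.0017])-.0011*u
ctrl.movel([.5092,.2862,.17],max_speed=.2)
ctrl.movep([*H,.17],quat(79.3)); ctrl.movel([*H,.103],max_speed=.1); ctrl.pause(.4)
F0=F(5); print(get_state()["time"],get_state()["tcp_pos"],F0)
z,f=down(H,.103,.0905,F0); s=get_state(); print(s["time"],z,f,s["tcp_pos"],H)
E
```

```text
standhole u [np.float64(0.0011749835144408676), np.float64(0.00036508843159632694)]
20.3333 [0.5616 0.0019 0.1031] [-0.0774  0.0056 -0.281 ]
23.8167 0.0905 [0.1582 0.148  0.3363] [0.5616 0.0019 0.0905] [0.5616 0.0019]
```

Run:
```python
from ins import *
H=np.array([.5627,.0017])-.0011*u
F0=np.array([-.08,0,-.28])
z,f=down(H,.0905,.0668,F0,step=.001); s=get_state(); print(s["time"],z,f,f[:2]@u,f[:2]@v,s["tcp_pos"],s["wrist_torque"])
```

```text
31.4167 0.0668 [ 0.0168  0.022  -0.2609] 0.01245804585762267 0.024700833621957755 [0.5616 0.0019 0.0668] [ 0.0166  0.0087 -0.0162]
```

Run:
```python
from ins import *
H=np.array([.5627,.0017])-.0011*u
F0=np.array([-.08,0,-.28])
z,f=down(H,.0668,.0648,F0,step=.0004,lim=3); s=get_state(); print(s["time"],z,f,s["tcp_pos"])
ctrl.ungrasp(); ctrl.pause(.3); print(get_state()["contact_force"])
ctrl.movel([*H,.15],max_speed=.1)
t=H-.078*v; ctrl.movep([*t,.15],quat(79.3)); ctrl.pause(.3)
p,d=look("w5"); s=get_state(); print(s["time"],s["tcp_pos"])
a,b=proj("wrist",[[*H,.096]])[0].astype(int)
b0=max(0,b-60);c=p[b0:b+130,a-130:a+124]; print(a-130,b0,a,b,d[b-2:b+3,a-2:a+3].mean())
# world height of knob top from depth
o,dr=ray("wrist",(a,b)); print("knob top z",(o+dr*d[b,a])[2])
cv2.imwrite("pics/w5b.png",cv2.resize(c,None,fx=3.1,fy=3.1,interpolation=cv2.INTER_CUBIC))
```

```text
32.3667 0.0656 [-1.3354 -0.1576  6.1728] [0.5617 0.0019 0.066 ]
[-0.4522  0.4133  0.4555]
35.0833 [ 0.5473 -0.0737  0.1499]
119 40 249 100 0.18708919
knob top z 0.09534142176776006
```

View pics/w5b.png

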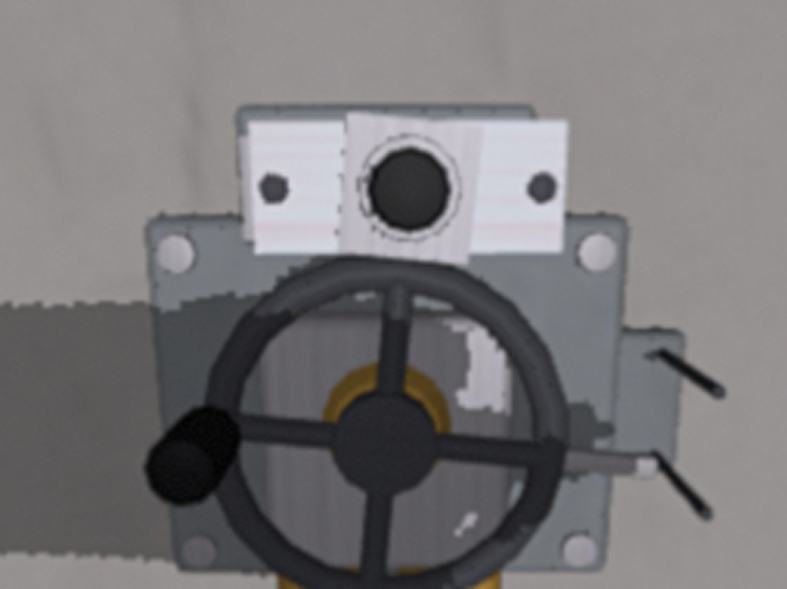

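Run:
```python
from h import *
print(get_state()["contact_force"],get_state()["time"]); print(ticket.close_job())
```

```text
[-0.30432959  0.41891881  0.17905858] 35.0833
the job is handed in; nothing more can be done
None
```

I turned the handwheel about 67° clockwise by its crank knob, put the locking pin in fully home, let go, and handed the job in at about 35 s. No verdict came back.

- **Wheel position:** I stopped the wheel about 5° past the mark on purpose. The wrist camera showed the lock plate's slot about 6 mm off centre towards the posts, and this put the ear's hole over it.
- **Insertion:** the pin met no noticeable resistance through the ear and slot until its collar touched the ear. The highest force I read was about 6 N, against the 25 N limit.
- **Pin at the end:** in the last picture the pin's collar is centred on the ear. The top of its knob measures 95.3 mm above the worktop, where fully home should give 96 mm.
- **Pointer at the end:** it stands between the posts, about 7 mm off the midline; the limit is 12 mm.
- **Robot at the end:** the gripper was open and clear of everything, with the force reading near zero.
- **Bystanders:** I did not measure them again at the end. No forces during the run suggested that anything was touched.
- **Disagreement:** the top and wrist cameras differed by about 2.5 mm in world x. I settled on a correction of about 1.1 mm after looking at the pin in the gripper.

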